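# Refit a plug-in module and close the service cover

### The job

Plug the rectangular white module into the oblong socket on the opened instrument until it is fully home, feeling for the socket opening because its insert may sit anywhere along its housing. Release it, then gently lower the hinged cover until it is fully shut, and leave the other things on the bench where they are.

Things in the scene. Friction and masses are not known exactly. Their poses are not given: they have to be found in the camera images.
- module_center (a point): Rectangular plug-in module, 70 mm tall, 0.18 to 0.35 kg, loose, standing upright on its plug on the table, left or right of the instrument. White body 60 (x) x 44 (y) x 45 mm tall above a smaller black plug. This point: on its middle axis half-way up, 35 mm above the plug's lower end, 35 mm below the top. z up. It may go in either way round.
- module_shoulder (a point): Same module and axes: middle of the white body's underside, which overhangs the plug as a shoulder, 10 mm below the centre point. Below it the black plug: 46 (x) x 30 (y) mm, 25 mm tall, chamfered 1.5 mm round its lower end.
- socket_top (a point): Centre of the upper face of the oblong socket's black housing, 50 mm above the table; x along its length, z up. A grey insert flush in it holds the oblong hole, which lies up to 12 mm either way from this point along x (0 along y); that offset is not in this pose and must be felt or seen. With the module home its shoulder rests on the insert, its centre point 10 mm above this point's height.
- socket: The oblong socket's fixed housing, 106 (x) x 63 (y) x 30 mm tall, origin at the centre of its underside, on the instrument's base plate. Its grey insert, 66 x 46 mm, is clamped by stiff friction (60 N) and stays where it is; in the insert's middle the hole, 47.6 (x) x 31.6 (y) mm, square-edged, 25.5 mm deep. Between insert and housing ends are gaps up to 24 mm.
- round_socket_top (a point): The same kind of housing with a 34 mm round hole in its insert, 132 mm from the oblong socket along the instrument's y; which of the two stands nearer the robot varies. Not used. Point and axes as for the oblong socket.
- chassis: Opened instrument: fixed grey base plate 215 (x) x 290 (y) x 20 mm, origin under its centre; +x is the hinge side, roughly to the robot's right (within 0.25 rad). Sockets at x = -22, y = +66 or -66 mm, axes parallel. Two stop posts 18 mm across, 107 mm tall, at x = -92, y = +-132; two hinge brackets 110 mm tall at x = 97, y = +-137, a sill 50 mm high between them.
- cover (a joint): Cover angle, rad: 0 = shut, level on the stop posts (outer face 112 mm above the table, about 12 mm clear over a module that is home); grows as it opens upward to 1.75; starts 1.3 to 1.5, nearly upright. Stiff hinge (friction 0.5 N m, cover 0.35 kg): it stays where it is left and must be pushed all the way down; about 1 to 5 N near the free edge moves it.
- cover_hinge (a point): Middle of the cover's hinge axis, 107 mm above the table at chassis x = 97 mm, y = 0. The axis runs along chassis y. This point's frame turns with the cover: when the cover is shut its axes are those of the chassis.
- cover_edge (a point): Middle of the cover's free edge, on its outer (upper when shut) face: 195 mm along -x and 5 mm along z from the hinge point in the cover's frame. The cover is a 5 mm white sheet, 250 mm wide along y, with a thicker rim (12 mm, on the inner side) along the free edge.
- round_module: Bystander: loose round module with a 32 mm round plug under a white cylinder 48 mm across, 85 mm tall in all, upright; origin at the centre of its underside. On the other side of the instrument from the rectangular module.
- meter: Bystander: black hand meter 160 x 80 x 32 mm, lying flat to the left of the instrument, origin at the centre of its underside.
- spray_can: Bystander: upright can, 60 mm across, 170 mm tall, to the right, origin at the centre of its underside.
- screwdriver: Bystander: screwdriver 190 mm long, lying to the right.
- wrench: Bystander: wrench 180 mm long, lying beyond the instrument.
- spool: Bystander: metal spool 60 mm across, 50 mm tall, upright beyond the instrument.
There are look-alikes about, which are no part of the job. Leave any pink look-alike of the part that bears module_center alone.

How it is judged:
On the way:
1. the rectangular module is fully home in the oblong socket, upright (z of module_center in the frame of socket_top between 0.006 and 0.0125 m and horizontal distance between module_center and socket_top below 0.016 m and angle between the z axis of module_center and the z axis of socket_top, either way round below 0.06 rad), for 0.2 s.
At the end, for the whole second after the job is handed in: The rectangular module stands upright (within 0.06 rad) in the oblong socket with its shoulder within 2.5 mm of the insert's face, and the cover is shut to within 0.035 rad (7 mm at its free edge) (all of step 1 and value of joint cover below 0.035 rad); the robot touches nothing.
It fails at once if the cover is slammed: its free edge comes down faster than about 0.25 m/s in the last 50 mm (gently) (value of joint cover below 0.25 rad and velocity of joint cover below -1.3 rad/s).
It fails at once if a bystander is shifted by more than 40 mm (distance of any of round_module, meter, spray_can, screwdriver, wrench, spool from where it was at the start of the episode above 0.04 m).
It also fails if it takes over 72 s, if anything falls off the work surface, if the arm or the gripper's body presses on something with over 40 N, if the wrist force passes 120 N, or if a joint passes its speed limit or range.

### The arm

A 6-joint arm with a two-finger parallel gripper is mounted at the origin on the work surface. World frame = base frame: x ahead of the robot, y to its left, z up, the work surface at z = 0. Lengths are in m, angles in rad, forces in N, time in s.
With the tool pointing down it reaches from about 0.275 to 0.725 m from the base axis. Payload 15.9 kg.
Tool frame: the origin (TCP) lies at the very end of the fingers, on their centre line; the grasp point (between the pads) lies 19 mm behind it; z points along the fingers, x is the direction in which the jaws open and shut, and the axes are right-handed (so a half turn about z gives the same grasp; the last joint's range is limited). The gripper opens to 85 mm and grips with 20 to 120 N. Pads are 22 mm wide; open, the fingers measure 114 mm over their backs; the gripper's body (76 mm by 85 mm) begins 54 mm behind the grasp point. The pads swing forward as they close: fully open they stand 13 mm farther back than shut.
Start: joints at [1.205, 0.213, -0.034, 1.323, 0, 1.571], TCP at [0.179, 0.467, 0.21] pointing down, gripper open.
Joint ranges: [-2.98, 2.98], [-0.74, 1.72], [-1.14, 1.35], [-2.1, 2.04], [-1.57, 1.44], [-3.14, 3.14]. Speed limits (rad/s): [1.89, 1.89, 2.39, 2.57, 3.14, 3.14].

### API

Orientations are given as a unit quaternion [w, x, y, z].
In Python, from cell import telemetry, get_image, job_done gives the robot as it stands. The module is installed in compiled form; this text tells all that it offers.
- The arm moves only by the tool apply_moves, never from a script. Its argument "deltas" is a list of rows, each an object of numbers: "tx", "ty", "tz": the shift along the world's x, y, z in mm; "ax", "ay", "az": the turn, a rotation vector about the world's x, y, z in degrees. In form: [{"tx": .., "ty": .., "tz": .., "ax": .., "ay": .., "az": ..}, ...]. A call has 1 to 8 rows; each row is the pose to reach, as a shift and turn from the pose measured when the call began; what a row does not reach only later rows make up. A row lasts 1/12 s, in which the tool goes at most 41.7 mm and 7.16 degrees, less where a joint would pass 70% of its speed; a pose out of reach is approached as far as the arm can. A call with a gripper value outside its range is refused whole. "gripper" is the finger opening in mm, from 0 to 85.4, set as the call begins (left out, the last holds). The fingers move at their own pace and stop on an object; "force" is the grip in N (left out, the last holds). Time passes only in rows, so rows that repeat a pose let the fingers close. It gives the time, the measured TCP pose, the force and the opening at its end, in the units of the state.
- telemetry.sense(): the state, without advancing time (a new reading comes with each control period).
- get_image(name): name is "side" or "top" or "wrist"; returns a dict with "img" (400x640x3 uint8, red, green, blue), "depth" (400x640 float32, m along the optical axis (not along the pixel's ray), 0 where there is no reading), "fx", "fy", "cx", "cy" (pixels), "pose" (4x4, takes a point from camera to world coordinates); the wrist camera has in their place "T_tool_cam" (4x4, takes a point from camera to tool coordinates, whose origin is the TCP and whose axes are the tool frame's). Camera axes: x right, y down, z forward; pixel columns grow to the right and rows downward; lengths in m; the calibration is good to about 2 mm. A picture is of the moment at which its call begins: read the wrist's pose just before it.
- job_done(): hands the job in, once; it reports no verdict.
The state is a dict: "clock": time; "qpos": joint angles; "qvel": joint speeds; "joint_torque": joint torques, N m; "ee_pos": TCP position; "tcp_rot": TCP orientation; "contact_force": force on the tool from outside, world axes, zero at the start; "wrist_torque": the same for the moment, N m; "opening": finger opening in m.
Only numpy, scipy, OpenCV 4.12 (cv2) and the standard library are available. Lean on these libraries where they do the work, as an engineer would, in place of code of your own. Each camera call takes 0.05 s, during which the arm holds its last target.

## Working session

There is one attempt and no reset: what is moved stays moved. The work goes in short steps, Python scripts to look and compute and a tool call to move; the robot and the scene stay as the last step left them, time stands still between calls to the robot, and variables do not carry over. Pictures are saved under pics/ and viewed, and the job is handed in when it is done.

Besides the shell and the picture viewer there is one more tool, called as name(argument=value, ...), one argument or row to a line, values as JSON. apply_moves: Moves the arm, as the interface text tells. Its arguments: {"type":"object","properties":{"deltas":{"type":"array","items":{"type":"object","properties":{"tx":{"type":"number"},"ty":{"type":"number"},"tz":{"type":"number"},"ax":{"type":"number"},"ay":{"type":"number"},"az":{"type":"number"}}}},"gripper":{"type":"number"},"force":{"type":"number"}},"required":["deltas"]}

```bash
mkdir -p pics
python3 - <<'E'
from cell import telemetry, get_image
import cv2,pickle
print(telemetry.sense())
for n in ("side","top","wrist"):
    d=get_image(n); pickle.dump(d,open(f"pics/{n}0.pkl","wb"))
    cv2.imwrite(f"pics/{n}0.png",d["img"][...,::-1]); print(n,d["fx"],d["cx"],d["cy"],d.get("pose",d.get("T_tool_cam")))
E
```

```text
{'clock': 0.0, 'qpos': array([ 1.20504486e+00,  2.13354297e-01, -3.50768679e-02,  1.32347640e+00,
       -3.41659518e-05,  1.57077755e+00]), 'qvel': array([-9.20956833e-04, -7.55438923e-04, -1.13470126e-05,  1.18811423e-04,
       -2.10135083e-03,  3.84828885e-04]), 'joint_torque': array([ 2.07199031e-03, -6.86160421e+01,  4.87120414e+01,  1.71787752e-02,
        2.20922630e-04, -8.50665970e-05]), 'ee_pos': array([0.17870643, 0.46658433, 0.20941004]), 'tcp_rot': array([ 3.28952503e-04,  8.23903265e-01,  5.66730183e-01, -4.48101263e-04]), 'contact_force': array([-0.80236834, -0.03981437,  0.1644323 ]), 'wrist_torque': array([ 0.05793778, -0.00050769, -0.02873351]), 'opening': 0.0853402290238186}
side 372.9496266662253 314.32100659183396 196.1631795564061 [[-0.99768923 -0.03869101  0.05584991  0.46269368]
 [-0.06617869  0.73949327 -0.66990305  0.53886104]
 [-0.01538141 -0.67205113 -0.74034498  0.78250944]
 [ 0.          0.          0.          1.        ]]
top 515.744629427635 327.5743711753293 210.15542346690904 [[ 0.02872314 -0.99369182  0.10840457  0.42249737]
 [-0.99955917 -0.02936802 -0.00435664 -0.05118847]
 [ 0.00751278 -0.10823164 -0.99409731  1.28012482]
 [ 0.          0.          0.          1.        ]]
wrist 327.93035291818535 318.04768032552147 200.3909102629022 [[ 9.99999842e-01  2.08545423e-04  5.21086496e-04  4.02771916e-04]
 [-3.66393982e-04  9.45854149e-01  3.24591736e-01 -8.32068799e-02]
 [-4.25179704e-04 -3.24591876e-01  9.45854076e-01 -1.64897696e-01]
 [ 0.00000000e+00  0.00000000e+00  0.00000000e+00  1.00000000e+00]]
```

View pics/top0.png

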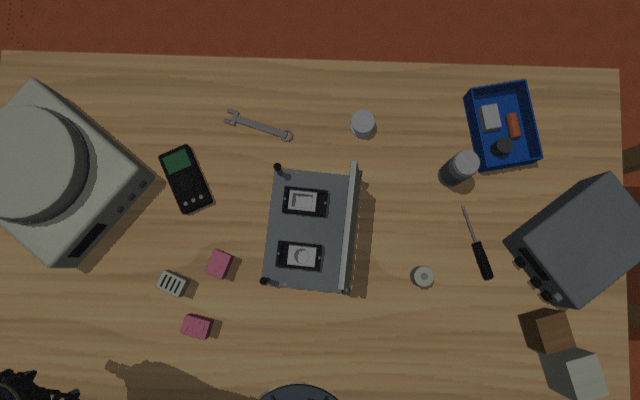

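View pics/side0.png

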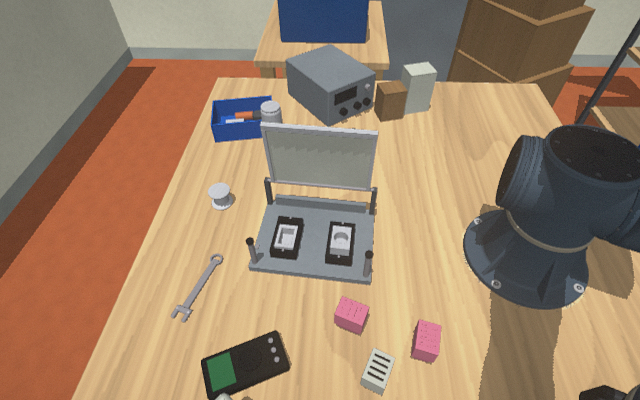

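Candidates for the rectangular module, in top-view pixels:
- White ribbed block at (172,284).
- Pink look-alikes at (219,264) and (197,327).
- White box in the blue bin at (490,117).
- Round module at (424,277).

By the description it should be the white block at (172,284). The oblong socket is the far one, at (304,201). I'll check both in a close crop.

Run:
```python
import cv2,pickle,numpy as np
d=pickle.load(open("pics/top0.pkl","rb"));im=d["img"][...,::-1]
a=cv2.resize(im[255:345,140:240],None,fx=5,fy=5,interpolation=cv2.INTER_CUBIC)[:440]
b=cv2.resize(im[180:275,260:365],None,fx=4.63,fy=4.63,interpolation=cv2.INTER_CUBIC)[:440]
b=b[:440]
cv2.imwrite("pics/crop0.png",np.hstack([a[:,:330],b[:,:465]]))
T=d["pose"];dep=d["depth"]
def P(u,v):
    z=dep[v,u];p=np.array([(u-d["cx"])/d["fx"]*z,(v-d["cy"])/d["fy"]*z,z,1]);return (T@p)[:3].round(4)
for uv in [(172,284),(219,264),(197,327),(490,117),(424,277),(304,201),(300,256)]: print(uv,P(*uv))
```

```text
(172, 284) [0.3717 0.299  0.0706]
(219, 264) [0.4208 0.1929 0.0692]
(197, 327) [0.2749 0.237  0.0652]
(490, 117) [ 0.8035 -0.4539  0.0325]
(424, 277) [ 0.4046 -0.2832  0.0825]
(304, 201) [0.5805 0.0018 0.0229]
(300, 256) [0.4457 0.0069 0.0241]
```

View pics/crop0.png

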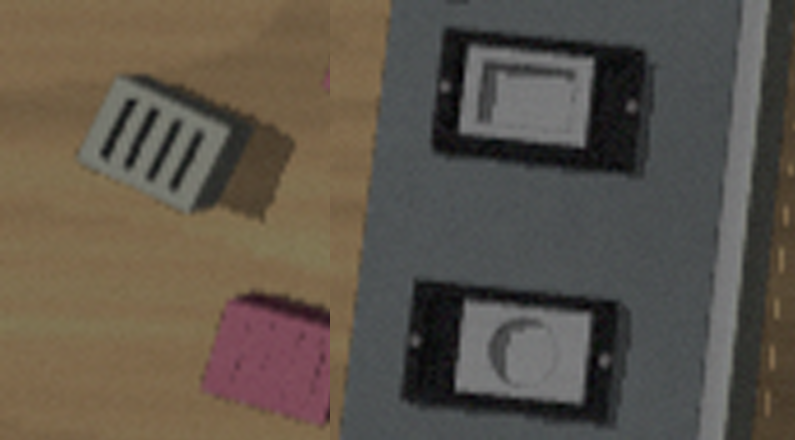

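View pics/wrist0.png

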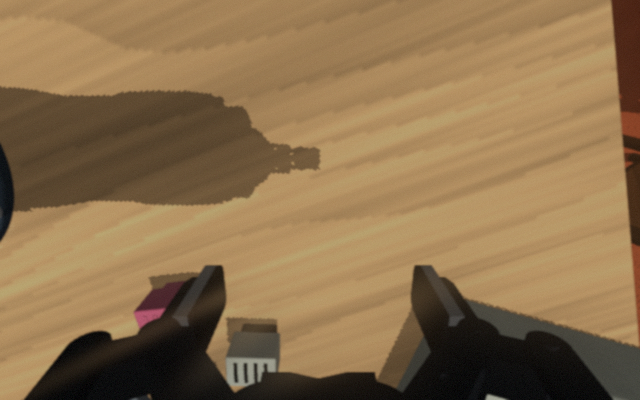

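The crop confirms it: a white block with four slots, and an oblong insert shifted toward the left end of its housing (the chassis -x side). Next I'll measure both.

```bash
cat > h.py <<'E'
import numpy as np,cv2
def ray(d,T,uv,z):
    uv=np.atleast_2d(np.array(uv,float))
    r=np.c_[(uv[:,0]-d["cx"])/d["fx"],(uv[:,1]-d["cy"])/d["fy"],np.ones(len(uv))]@T[:3,:3].T
    o=T[:3,3]; return o+r*((z-o[2])/r[:,2])[:,None]
def rect(d,T,m,z,roi,pick=None):
    u0,v0,u1,v1=roi; k=4
    mm=np.zeros(m.shape,np.uint8); mm[v0:v1,u0:u1]=m[v0:v1,u0:u1]
    cs,_=cv2.findContours(cv2.resize(mm*255,None,fx=k,fy=k,interpolation=cv2.INTER_LINEAR)//128,cv2.RETR_EXTERNAL,cv2.CHAIN_APPROX_NONE)
    c=max(cs,key=cv2.contourArea)[:,0]
    p=ray(d,T,(c+.5)/k-.5,z)[:,:2]
    (cx,cy),(w,h),a=cv2.minAreaRect((p*1000).astype(np.float32))
    b=cv2.boxPoints(((cx,cy),(w,h),a))
    e=max([b[1]-b[0],b[2]-b[1]],key=np.linalg.norm); ang=np.degrees(np.arctan2(e[1],e[0]))
    return (round(cx,1),round(cy,1)),(round(w,1),round(h,1)),"long axis deg",round(ang%180,1)
E
python3 - <<'E'
import pickle,cv2,numpy as np
from h import *
for n in("top","side"):
    d=pickle.load(open(f"pics/{n}0.pkl","rb"));T=d["pose"]
    hsv=cv2.cvtColor(d["img"],cv2.COLOR_RGB2HSV);S=hsv[...,1].astype(int);V=hsv[...,2].astype(int)
    if n=="top":
        print(V[284,165:180],S[284,165:180],V[201,285:330],V[225,300],S[225,300])
        for th in(120,130,140):
            w=((S<45)&(V>th)).astype(np.uint8)
            f=lambda m:cv2.morphologyEx(m,cv2.MORPH_CLOSE,np.ones((7,7)))
            print(th,"mod",rect(d,T,f(w),.07,(150,262,195,305)))
            print("ins",rect(d,T,f(w),.05,(275,180,335,222)),"round ins",rect(d,T,f(w),.05,(270,235,330,275)))
        b=cv2.morphologyEx(((V<60)|((S<45)&(V>120))).astype(np.uint8),cv2.MORPH_OPEN,np.ones((3,3)))
        print("hous",rect(d,T,b,.05,(277,180,335,222)),rect(d,T,b,.05,(270,236,330,275)))
E
```

```text
[119  51  31 101 119 118 113  52  31 102 118 118  85  35  68] [19 10 16 15 17 15 20 20 16 20 15 17 18 22 15] [ 25  10  10  73 115 118 116  67  66  76  75 119 118 119 118 119 119 118
 120 118 122 118 119 120 121 119 124  99 120 124 120  47  18  13  24  25
  23  23  26  38  48  30  43  48  52] 83 12
120 mod ((367.8, 291.7), (29.0, 39.3), 'long axis deg', np.float32(156.3))
ins ((579.2, 5.3), (64.4, 43.3), 'long axis deg', np.float32(85.3)) round ins ((446.7, 2.3), (63.9, 43.4), 'long axis deg', np.float32(85.3))Traceback (most recent call last):
  File "<stdin>", line 11, in <module>
  File "h.py", line 10, in rect
    c=max(cs,key=cv2.contourArea)[:,0]
      ~~~^^^^^^^^^^^^^^^^^^^^^^^^
ValueError: max() iterable argument is empty
```

Run:
```python
import pickle,cv2,numpy as np
from h import *
d=pickle.load(open(f"pics/top0.pkl","rb"));T=d["pose"]
hsv=cv2.cvtColor(d["img"],cv2.COLOR_RGB2HSV);S=hsv[...,1].astype(int);V=hsv[...,2].astype(int)
f=lambda m:cv2.morphologyEx(m,cv2.MORPH_CLOSE,np.ones((7,7)))
for th in(75,85,95,105):
    w=((S<45)&(V>th)).astype(np.uint8)
    print(th,"mod",rect(d,T,f(w),.07,(150,262,195,305)))
    w2=((S<60)&(V>th)).astype(np.uint8)
    print("ins",rect(d,T,f(w2),.05,(281,185,327,216)),"round ins",rect(d,T,f(w2),.05,(280,240,320,271)))
b=((V<40)|((S<45)&(V>95))).astype(np.uint8)
b=cv2.morphologyEx(b,cv2.MORPH_OPEN,np.ones((3,3)))
print("hous",rect(d,T,b,.05,(279,183,329,220)),rect(d,T,b,.05,(272,238,325,275)))
print(b[183:222,277:333].astype(int).sum(0))
# depth above base within socket areas: top face z map
vv,uu=np.mgrid[0:400,0:640];z=d["depth"]
p=np.stack([(uu-d["cx"])/d["fx"]*z,(vv-d["cy"])/d["fy"]*z,z],-1)@T[:3,:3].T+T[:3,3]
m=((abs(p[...,2]-.05)<.006)).astype(np.uint8)
m=f(m);print("hous depth",rect(d,T,m,.05,(277,180,335,222)),rect(d,T,m,.05,(268,235,328,278)))
m=((p[...,2]>.06)).astype(np.uint8);print("mod depth",rect(d,T,m,.07,(150,262,195,305)))
# cover
m=(p[...,2]>.2)&(uu>330)&(uu<370)&(vv>150)&(vv<300); q=p[m]; print("cover",len(q),q.min(0),q.max(0))
```

```text
75 mod ((373.2, 303.3), (60.3, 45.3), 'long axis deg', np.float32(67.1))
ins ((579.6, 2.1), (74.5, 110.3), 'long axis deg', np.float32(91.7)) round ins ((447.7, 6.8), (72.8, 94.1), 'long axis deg', np.float32(91.6))
85 mod ((372.9, 303.8), (59.5, 44.7), 'long axis deg', np.float32(66.3))
ins ((579.5, 4.4), (74.5, 105.2), 'long axis deg', np.float32(91.7)) round ins ((453.1, -2.5), (76.9, 61.5), 'long axis deg', np.float32(85.8))
95 mod ((372.7, 303.8), (59.5, 44.1), 'long axis deg', np.float32(66.6))
ins ((578.5, 5.7), (66.7, 46.5), 'long axis deg', np.float32(85.3)) round ins ((446.0, 3.0), (66.7, 46.5), 'long axis deg', np.float32(85.4))
105 mod ((372.6, 303.9), (59.6, 43.7), 'long axis deg', np.float32(66.9))
ins ((578.8, 5.6), (66.2, 45.5), 'long axis deg', np.float32(85.3)) round ins ((446.1, 2.9), (65.6, 44.8), 'long axis deg', np.float32(85.7))
hous ((575.3, -0.9), (107.8, 66.8), 'long axis deg', np.float32(86.8)) ((446.5, 9.1), (106.7, 63.5), 'long axis deg', np.float32(85.5))
[ 0  0  0  0  0  5 13 19 23 24 22 20 21 22 22 10  4  7 13 20 18 20 20 20
 17 17 20 20 22 19 18 21 21 21 18 21 26 26 21 17 26 27 27 27 27 27 27 25
 22 14  9  0  0  0  0  0]
hous depth ((577.3, -0.5), (107.7, 65.3), 'long axis deg', np.float32(85.5)) ((446.2, 9.7), (107.5, 64.5), 'long axis deg', np.float32(85.3))
mod depth ((372.3, 302.3), (62.8, 46.6), 'long axis deg', np.float32(66.7))
cover 1174 [ 0.37989534 -0.11829822  0.20048543] [ 0.62920909 -0.05118847  1.28012482]
```

apply_moves(
  deltas=[
    {"tx": 194,"ty": -163,"tz": -40,"az": -92.2},
    {"tx": 194,"ty": -163,"tz": -40,"az": -92.2},
    {"tx": 194,"ty": -163,"tz": -40,"az": -92.2},
    {"tx": 194,"ty": -163,"tz": -40,"az": -92.2},
    {"tx": 194,"ty": -163,"tz": -40,"az": -92.2},
    {"tx": 194,"ty": -163,"tz": -40,"az": -92.2},
    {"tx": 194,"ty": -163,"tz": -40,"az": -92.2},
    {"tx": 194,"ty": -163,"tz": -40,"az": -92.2},
  ],
  gripper=85,
)

```text
schema error: expected keys tx, ty, tz, ax, ay, az
```

Run:
```python
import pickle,cv2,numpy as np
from h import *
d=pickle.load(open(f"pics/side0.pkl","rb"));T=d["pose"]
hsv=cv2.cvtColor(d["img"],cv2.COLOR_RGB2HSV);S=hsv[...,1].astype(int);V=hsv[...,2].astype(int)
print(V[238,268:308],V[370,362:396],S[370,362:396])
f=lambda m:cv2.morphologyEx(m,cv2.MORPH_CLOSE,np.ones((7,7)))
for th in(130,150,170,190):
    w=((S<40)&(V>th)).astype(np.uint8)
    for nm,z,r in(("mod",.07,(350,340,405,392)),("ins",.05,(268,210,306,262)),("rins",.05,(322,215,360,268))):
        try: print(th,nm,rect(d,T,f(w),z,r))
        except Exception: print(th,nm,"-")
```

```text
[155 152 157 153 111  50  51  92 199 215 191 111  99 119 175 212 211 213
 205 211 213 211 210 209 195 211 205 116  45  55  50  42  51 103 159 154
 153 152 152 150] [203 198 156 209 210 208 186 211 212 213 213 209 178 139 106  64  58  65
 123 185 188 214 209 208 213 208 206 209 198 181 228 226 226 228] [102  91  20  16  17  15  15  15  17  18  18  16  14  17  22  64  70  59
  17  17  15  19  16  13  18  16  15  16  15  76  97  97  93  92]
130 mod ((374.6, 312.2), (72.2, 44.3), 'long axis deg', np.float32(66.7))
130 ins ((580.0, 3.7), (97.2, 157.9), 'long axis deg', np.float32(94.7))
130 rins ((443.5, 12.6), (95.5, 154.1), 'long axis deg', np.float32(93.0))
150 mod ((372.4, 307.0), (60.7, 44.3), 'long axis deg', np.float32(66.7))
150 ins ((580.0, 3.7), (97.2, 157.9), 'long axis deg', np.float32(94.7))
150 rins ((443.5, 12.6), (95.5, 154.1), 'long axis deg', np.float32(93.0))
170 mod ((372.2, 306.9), (60.7, 44.2), 'long axis deg', np.float32(67.2))
170 ins ((578.4, 8.8), (68.1, 47.0), 'long axis deg', np.float32(85.5))
170 rins ((445.8, 5.5), (67.5, 46.5), 'long axis deg', np.float32(85.5))
190 mod ((372.0, 306.8), (59.8, 43.5), 'long axis deg', np.float32(66.7))
190 ins ((578.4, 8.3), (66.5, 46.5), 'long axis deg', np.float32(85.4))
190 rins ((445.5, 5.5), (65.7, 46.0), 'long axis deg', np.float32(85.9))
```

apply_moves(
  deltas=[
    {"tx": 194,"ty": -161,"tz": -40,"ax": 0,"ay": 0,"az": -92.2},
    {"tx": 194,"ty": -161,"tz": -40,"ax": 0,"ay": 0,"az": -92.2},
    {"tx": 194,"ty": -161,"tz": -40,"ax": 0,"ay": 0,"az": -92.2},
    {"tx": 194,"ty": -161,"tz": -40,"ax": 0,"ay": 0,"az": -92.2},
    {"tx": 194,"ty": -161,"tz": -40,"ax": 0,"ay": 0,"az": -92.2},
    {"tx": 194,"ty": -161,"tz": -40,"ax": 0,"ay": 0,"az": -92.2},
    {"tx": 194,"ty": -161,"tz": -40,"ax": 0,"ay": 0,"az": -92.2},
    {"tx": 194,"ty": -161,"tz": -40,"ax": 0,"ay": 0,"az": -92.2},
  ],
  gripper=85,
)

```text
clock: 0.82
ee_pos: [0.3743, 0.3035, 0.1688]
tcp_rot: [0.0, 0.995, 0.097, -0.001]
contact_force: [0.6, 0.3, 0.3]
opening: 0.0852
```

apply_moves(
  deltas=[
    {"tx": -1.5,"ty": 1.8,"tz": -40,"ax": 0,"ay": 0,"az": -34.3},
    {"tx": -1.5,"ty": 1.8,"tz": -40,"ax": 0,"ay": 0,"az": -34.3},
    {"tx": -1.5,"ty": 1.8,"tz": -40,"ax": 0,"ay": 0,"az": -34.3},
    {"tx": -1.5,"ty": 1.8,"tz": -40,"ax": 0,"ay": 0,"az": -34.3},
    {"tx": -1.5,"ty": 1.8,"tz": -40,"ax": 0,"ay": 0,"az": -34.3},
    {"tx": -1.5,"ty": 1.8,"tz": -40,"ax": 0,"ay": 0,"az": -34.3},
    {"tx": -1.5,"ty": 1.8,"tz": -40,"ax": 0,"ay": 0,"az": -34.3},
  ],
)

```text
clock: 1.4
ee_pos: [0.3727, 0.3052, 0.1287]
tcp_rot: [0.0, 0.98, -0.199, -0.001]
contact_force: [0.1, -0.0, 0.2]
opening: 0.085
```

Run:
```python
from cell import telemetry, get_image
import cv2
s=telemetry.sense();print(s["ee_pos"],s["tcp_rot"],s["qpos"])
d=get_image("wrist");cv2.imwrite("pics/w1.png",d["img"][...,::-1])
```

```text
[0.37272542 0.30518816 0.1286583 ] [ 3.24334897e-04  9.80028812e-01 -1.98853252e-01 -8.98611826e-04] [ 6.85414309e-01  2.08204883e-01 -2.48057710e-01  1.11617332e+00
  9.81089577e-04  2.65658535e+00]
```

View pics/w1.png

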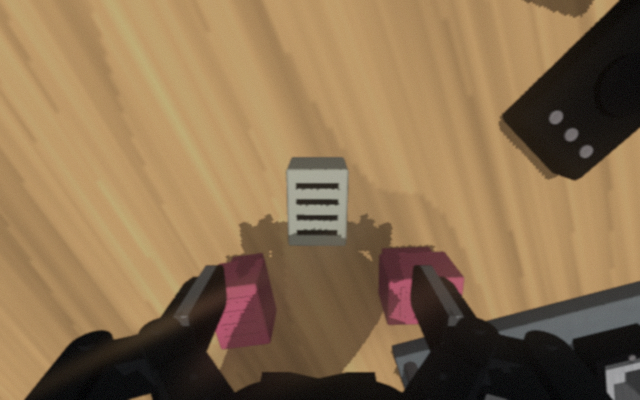

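The module is centred under the gripper at (317,205). The pinks at (245,300) and (420,285) are clear of the fingers. Descending to grasp.

apply_moves(
  deltas=[
    {"tx": 0,"ty": 0,"tz": -40,"ax": 0,"ay": 0,"az": 0},
    {"tx": 0,"ty": 0,"tz": -70,"ax": 0,"ay": 0,"az": 0},
    {"tx": 0,"ty": 0,"tz": -88,"ax": 0,"ay": 0,"az": 0},
    {"tx": 0,"ty": 0,"tz": -96,"ax": 0,"ay": 0,"az": 0},
    {"tx": 0,"ty": 0,"tz": -96,"ax": 0,"ay": 0,"az": 0},
    {"tx": 0,"ty": 0,"tz": -96,"ax": 0,"ay": 0,"az": 0},
  ],
)

```text
clock: 1.95
ee_pos: [0.373, 0.3054, 0.0334]
tcp_rot: [0.0, 0.98, -0.198, -0.001]
contact_force: [-0.3, 0.6, 0.7]
opening: 0.085
```

apply_moves(
  deltas=[
    {"tx": 0,"ty": 0,"tz": 0,"ax": 0,"ay": 0,"az": 0},
    {"tx": 0,"ty": 0,"tz": 0,"ax": 0,"ay": 0,"az": 0},
    {"tx": 0,"ty": 0,"tz": 0,"ax": 0,"ay": 0,"az": 0},
    {"tx": 0,"ty": 0,"tz": 0,"ax": 0,"ay": 0,"az": 0},
    {"tx": 0,"ty": 0,"tz": 0,"ax": 0,"ay": 0,"az": 0},
    {"tx": 0,"ty": 0,"tz": 0,"ax": 0,"ay": 0,"az": 0},
    {"tx": 0,"ty": 0,"tz": 0,"ax": 0,"ay": 0,"az": 0},
    {"tx": 0,"ty": 0,"tz": 0,"ax": 0,"ay": 0,"az": 0},
  ],
  gripper=20,
  force=50,
)

```text
clock: 2.62
ee_pos: [0.3735, 0.306, 0.0345]
tcp_rot: [-0.001, 0.98, -0.198, -0.0]
contact_force: [-2.7, -0.9, 11.2]
opening: 0.0426
```

apply_moves(
  deltas=[
    {"tx": 0,"ty": 0,"tz": 20,"ax": 0,"ay": 0,"az": 0},
    {"tx": 0,"ty": 0,"tz": 50,"ax": 0,"ay": 0,"az": 0},
    {"tx": 0,"ty": 0,"tz": 80,"ax": 0,"ay": 0,"az": 0},
    {"tx": 0,"ty": 0,"tz": 80,"ax": 0,"ay": 0,"az": 0},
    {"tx": 0,"ty": 0,"tz": 80,"ax": 0,"ay": 0,"az": 0},
    {"tx": 0,"ty": 0,"tz": 80,"ax": 0,"ay": 0,"az": 0},
  ],
)

```text
clock: 3.12
ee_pos: [0.3732, 0.3057, 0.1138]
tcp_rot: [-0.0, 0.98, -0.198, -0.001]
contact_force: [-0.7, -0.2, -3.6]
opening: 0.0425
```

Run:
```python
from cell import telemetry, get_image
import cv2
s=telemetry.sense();print(s["ee_pos"],s["tcp_rot"],s["contact_force"],s["opening"])
d=get_image("wrist");cv2.imwrite("pics/w2.png",d["img"][...,::-1])
```

```text
[0.37317491 0.30573338 0.11380383] [-3.59293745e-04  9.80254344e-01 -1.97739810e-01 -5.09999111e-04] [-0.68341679 -0.15675614 -3.55088491] 0.04254198551043374
```

View pics/w2.png

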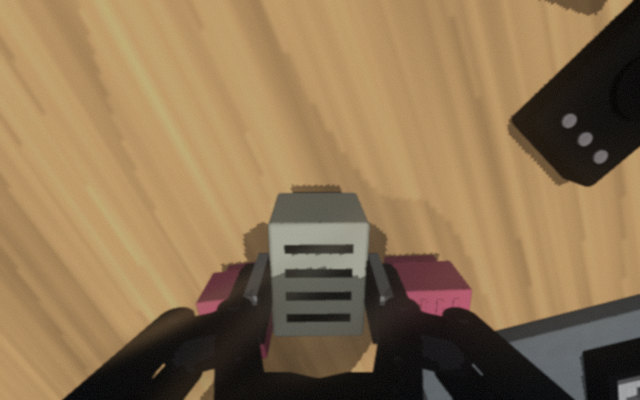

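Held square, and the top quad (270–370, 222–333) is centred within 1 mm. Carrying it to the socket.

apply_moves(
  deltas=[
    {"tx": 20,"ty": -29,"tz": 0,"ax": 0,"ay": 0,"az": 2},
    {"tx": 43,"ty": -62,"tz": 0,"ax": 0,"ay": 0,"az": 4},
    {"tx": 65,"ty": -95,"tz": 0,"ax": 0,"ay": 0,"az": 7},
    {"tx": 87,"ty": -128,"tz": 0,"ax": 0,"ay": 0,"az": 9},
    {"tx": 110,"ty": -160,"tz": 0,"ax": 0,"ay": 0,"az": 11},
    {"tx": 132,"ty": -193,"tz": 0,"ax": 0,"ay": 0,"az": 13},
    {"tx": 155,"ty": -225,"tz": 0,"ax": 0,"ay": 0,"az": 16},
    {"tx": 175,"ty": -254,"tz": 0,"ax": 0,"ay": 0,"az": 18.2},
  ],
)

```text
clock: 3.83
ee_pos: [0.5481, 0.0491, 0.1118]
tcp_rot: [0.0, 0.999, -0.039, -0.002]
contact_force: [1.0, 0.4, -3.0]
opening: 0.0425
```

apply_moves(
  deltas=[
    {"tx": 18,"ty": -25,"tz": 0,"ax": 0,"ay": 0,"az": 0},
    {"tx": 28,"ty": -38,"tz": 0,"ax": 0,"ay": 0,"az": 0},
    {"tx": 30.5,"ty": -42,"tz": -5,"ax": 0,"ay": 0,"az": 0},
    {"tx": 30.5,"ty": -42,"tz": -12,"ax": 0,"ay": 0,"az": 0},
    {"tx": 30.5,"ty": -42,"tz": -14,"ax": 0,"ay": 0,"az": 0},
    {"tx": 30.5,"ty": -42,"tz": -14,"ax": 0,"ay": 0,"az": 0},
  ],
)

```text
clock: 4.33
ee_pos: [0.577, 0.0081, 0.0964]
tcp_rot: [0.0, 0.999, -0.039, -0.003]
contact_force: [0.4, -0.2, -3.5]
opening: 0.0425
```

Run:
```python
from cell import telemetry, get_image
import cv2
s=telemetry.sense();print(s["ee_pos"],s["tcp_rot"],s["contact_force"],s["wrist_torque"])
d=get_image("side");cv2.imwrite("pics/s3.png",cv2.resize(d["img"][140:300,200:440,::-1],None,fx=3,fy=3))
```

```text
[0.57703772 0.00810855 0.09637677] [ 3.28297092e-04  9.99247189e-01 -3.86624086e-02 -3.18851419e-03] [ 0.40208342 -0.19418585 -3.48940882] [ 0.01805675 -0.03006363 -0.0197479 ]
```

View pics/s3.png

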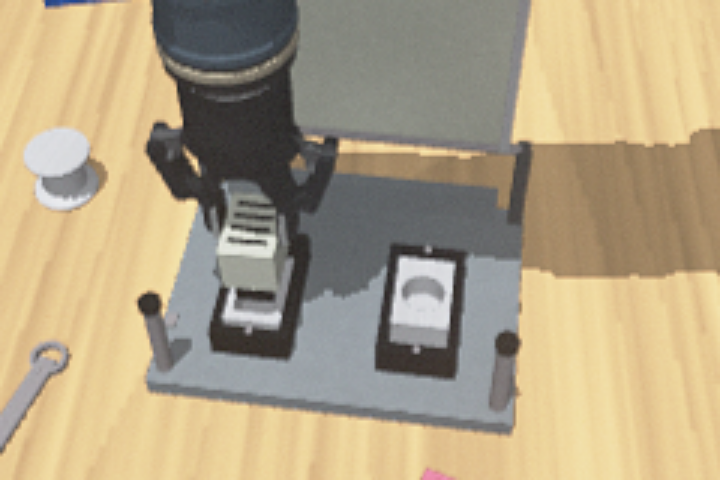

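The module hangs over the far oblong socket at (255,250) in the crop, with the insert visible below it. Trimming position and tilt, then descending gently.

apply_moves(
  deltas=[
    {"tx": 1.6,"ty": -1.0,"tz": 0,"ax": 0,"ay": -0.37,"az": 0},
    {"tx": 1.6,"ty": -1.0,"tz": -3,"ax": 0,"ay": -0.37,"az": 0},
    {"tx": 1.6,"ty": -1.0,"tz": -6,"ax": 0,"ay": -0.37,"az": 0},
    {"tx": 1.6,"ty": -1.0,"tz": -8,"ax": 0,"ay": -0.37,"az": 0},
    {"tx": 1.6,"ty": -1.0,"tz": -8,"ax": 0,"ay": -0.37,"az": 0},
    {"tx": 1.6,"ty": -1.0,"tz": -8,"ax": 0,"ay": -0.37,"az": 0},
  ],
)

```text
clock: 4.88
ee_pos: [0.5789, 0.0072, 0.089]
tcp_rot: [0.0, 0.999, -0.038, 0.0]
contact_force: [-0.4, -0.6, -2.2]
opening: 0.0425
```

```bash
python3 -c "
from cell import telemetry
s=telemetry.sense();print(s['ee_pos'],s['tcp_rot'],s['contact_force'],s['wrist_torque'])"
```

```text
[0.57890471 0.00720812 0.08902994] [ 2.25092978e-04  9.99258694e-01 -3.84946016e-02  4.22315557e-04] [-0.37067762 -0.62967042 -2.22097864] [ 0.01710694  0.00488582 -0.06357275]
```

apply_moves(
  deltas=[
    {"tx": 0,"ty": 0,"tz": -2,"ax": 0,"ay": 0,"az": -0.2},
    {"tx": 0,"ty": 0,"tz": -4,"ax": 0,"ay": 0,"az": -0.2},
    {"tx": 0,"ty": 0,"tz": -6,"ax": 0,"ay": 0,"az": -0.2},
    {"tx": 0,"ty": 0,"tz": -8,"ax": 0,"ay": 0,"az": -0.2},
    {"tx": 0,"ty": 0,"tz": -8,"ax": 0,"ay": 0,"az": -0.2},
  ],
)

```text
clock: 5.3
ee_pos: [0.5787, 0.0072, 0.0805]
tcp_rot: [0.0, 0.999, -0.04, 0.0]
contact_force: [0.3, -0.5, -3.4]
opening: 0.0424
```

```bash
python3 -c "
from cell import telemetry
s=telemetry.sense();print(s['ee_pos'],s['tcp_rot'],s['contact_force'],s['wrist_torque'])"
```

```text
[0.57872531 0.00718214 0.08053279] [ 2.45868178e-04  9.99189640e-01 -4.02488642e-02  1.75787210e-04] [ 0.27438352 -0.45619282 -3.38084323] [-0.0202166  -0.08252677  0.01258343]
```

No contact at z=80.5, so the plug is probably entering. Continuing down.

apply_moves(
  deltas=[
    {"tx": 0,"ty": 0,"tz": -3,"ax": 0,"ay": 0,"az": 0},
    {"tx": 0,"ty": 0,"tz": -6,"ax": 0,"ay": 0,"az": 0},
    {"tx": 0,"ty": 0,"tz": -9,"ax": 0,"ay": 0,"az": 0},
    {"tx": 0,"ty": 0,"tz": -12,"ax": 0,"ay": 0,"az": 0},
    {"tx": 0,"ty": 0,"tz": -12,"ax": 0,"ay": 0,"az": 0},
  ],
)

```text
clock: 5.72
ee_pos: [0.5786, 0.0072, 0.0679]
tcp_rot: [0.0, 0.999, -0.04, 0.0]
contact_force: [1.8, -0.0, -4.8]
opening: 0.0424
```

apply_moves(
  deltas=[
    {"tx": 0,"ty": 0,"tz": -3,"ax": 0,"ay": 0,"az": 0},
    {"tx": 0,"ty": 0,"tz": -5,"ax": 0,"ay": 0,"az": 0},
    {"tx": 0,"ty": 0,"tz": -7,"ax": 0,"ay": 0,"az": 0},
    {"tx": 0,"ty": 0,"tz": -9,"ax": 0,"ay": 0,"az": 0},
    {"tx": 0,"ty": 0,"tz": -10,"ax": 0,"ay": 0,"az": 0},
    {"tx": 0,"ty": 0,"tz": -10,"ax": 0,"ay": 0,"az": 0},
  ],
)

```text
clock: 6.22
ee_pos: [0.5789, 0.0072, 0.0595]
tcp_rot: [0.0, 0.999, -0.04, 0.001]
contact_force: [-10.0, -0.7, 21.7]
opening: 0.0424
```

```bash
python3 -c "
from cell import telemetry
s=telemetry.sense();print(s['ee_pos'],s['tcp_rot'],s['contact_force'],s['wrist_torque'])"
```

```text
[0.57886684 0.00717668 0.05945716] [ 2.17262601e-04  9.99189546e-01 -4.02453711e-02  7.17178101e-04] [-9.96282984 -0.70920636 21.68335819] [ 0.01102581  1.78103997 -0.01008475]
```

Firm contact at z=59.5, which is the expected home height (34.5+25). Relieving the side load, then releasing.

apply_moves(
  deltas=[
    {"tx": -0.5,"ty": 0,"tz": 0,"ax": 0,"ay": 0,"az": 0},
    {"tx": -0.5,"ty": 0,"tz": -0.5,"ax": 0,"ay": 0,"az": 0},
    {"tx": -0.5,"ty": 0,"tz": -0.5,"ax": 0,"ay": 0,"az": 0},
  ],
)

```text
clock: 6.47
ee_pos: [0.5787, 0.0072, 0.0596]
tcp_rot: [0.0, 0.999, -0.04, 0.001]
contact_force: [-2.3, -0.9, 8.7]
opening: 0.0422
```

apply_moves(
  deltas=[
    {"tx": 0,"ty": 0,"tz": 0,"ax": 0,"ay": 0,"az": 0},
    {"tx": 0,"ty": 0,"tz": 0,"ax": 0,"ay": 0,"az": 0},
    {"tx": 0,"ty": 0,"tz": 0,"ax": 0,"ay": 0,"az": 0},
    {"tx": 0,"ty": 0,"tz": 0,"ax": 0,"ay": 0,"az": 0},
    {"tx": 0,"ty": 0,"tz": 0,"ax": 0,"ay": 0,"az": 0},
    {"tx": 0,"ty": 0,"tz": 0,"ax": 0,"ay": 0,"az": 0},
    {"tx": 0,"ty": 0,"tz": 0,"ax": 0,"ay": 0,"az": 0},
  ],
  gripper=80,
)

```text
clock: 7.05
ee_pos: [0.5787, 0.0072, 0.0595]
tcp_rot: [0.0, 0.999, -0.04, 0.001]
contact_force: [-0.3, 0.0, 0.3]
opening: 0.0802
```

apply_moves(
  deltas=[
    {"tx": 0,"ty": 0,"tz": 20,"ax": 0,"ay": 0,"az": 0},
    {"tx": 0,"ty": 0,"tz": 50,"ax": 0,"ay": 0,"az": 0},
    {"tx": 0,"ty": 0,"tz": 85,"ax": 0,"ay": 0,"az": 0},
    {"tx": 0,"ty": 0,"tz": 100,"ax": 0,"ay": 0,"az": 0},
    {"tx": 0,"ty": 0,"tz": 100,"ax": 0,"ay": 0,"az": 0},
    {"tx": 0,"ty": 0,"tz": 100,"ax": 0,"ay": 0,"az": 0},
  ],
)

```text
clock: 7.55
ee_pos: [0.5792, 0.0072, 0.1601]
tcp_rot: [0.0, 0.999, -0.04, 0.002]
contact_force: [-0.6, -1.0, -0.9]
opening: 0.08
```

Run:
```python
from cell import telemetry, get_image
import cv2,pickle,numpy as np
from scipy.spatial.transform import Rotation as R
s=telemetry.sense();print(s["ee_pos"],s["tcp_rot"],s["contact_force"],s["opening"])
d=get_image("wrist");cv2.imwrite("pics/w4.png",d["img"][...,::-1])
T=np.eye(4);T[:3,:3]=R.from_quat(np.roll(s["tcp_rot"],-1)).as_matrix();T[:3,3]=s["ee_pos"];T=T@d["T_tool_cam"]
pickle.dump((d,T),open("pics/w4.pkl","wb"))
vv,uu=np.mgrid[0:400,0:640];z=d["depth"]
p=np.stack([(uu-d["cx"])/d["fx"]*z,(vv-d["cy"])/d["fy"]*z,z],-1)@T[:3,:3].T+T[:3,3]
np.save("pics/p4.npy",p)
m=(abs(p[...,2]-.095)<.012)&(z>0)&(abs(p[...,0]-.578)<.04)&(abs(p[...,1]-.007)<.05)
q=p[m];print(len(q),q.mean(0),np.median(q[:,2]),q.min(0),q.max(0))
A=np.c_[q[:,:2]-q[:,:2].mean(0),np.ones(len(q))];print("plane",np.linalg.lstsq(A,q[:,2],rcond=None)[0])
for y,x in((0.045,.578),(0.06,.578)):
    k=(abs(p[...,0]-x)<.006)&(abs(p[...,1]-y)<.006)&(z>0)
    print(y,np.median(p[k][:,2]) if k.any() else None)
```

```text
[0.57923502 0.00721069 0.16012615] [ 1.52716324e-04  9.99188689e-01 -4.02235166e-02  2.00225023e-03] [-0.59871182 -0.96785524 -0.85963686] 0.08002405081850036
4572 [0.57906707 0.01015837 0.09564161] 0.09591062487299279 [ 0.55462816 -0.02310818  0.08310028] [0.60288436 0.03889788 0.09871912]
plane [ 0.00021306 -0.02687046  0.09564161]
0.045 0.04947517956449751
0.06 0.021255637782636116
```

View pics/w4.png

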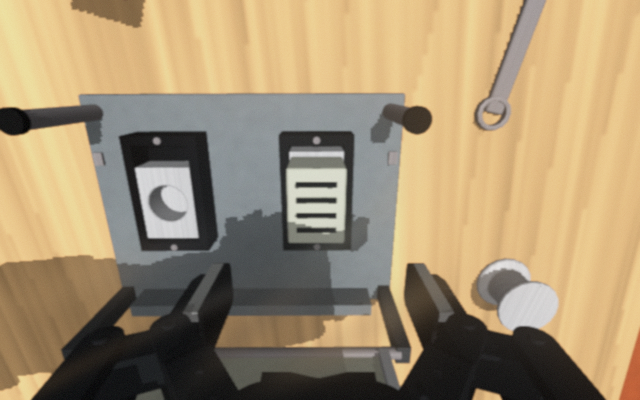

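The wrist picture shows the module seated with its top at (316,205); a strip of insert shows beyond it at (316,158). Its top measures about 46 mm above the housing face, where 45 is home. A closed-finger press will confirm it.

apply_moves(
  deltas=[
    {"tx": 0,"ty": -1,"tz": 0,"ax": 0,"ay": 0,"az": 0},
    {"tx": 0,"ty": -1,"tz": 0,"ax": 0,"ay": 0,"az": 0},
    {"tx": 0,"ty": -1,"tz": -10,"ax": 0,"ay": 0,"az": 0},
    {"tx": 0,"ty": -1,"tz": -20,"ax": 0,"ay": 0,"az": 0},
    {"tx": 0,"ty": -1,"tz": -30,"ax": 0,"ay": 0,"az": 0},
    {"tx": 0,"ty": -1,"tz": -40,"ax": 0,"ay": 0,"az": 0},
    {"tx": 0,"ty": -1,"tz": -50,"ax": 0,"ay": 0,"az": 0},
    {"tx": 0,"ty": -1,"tz": -57,"ax": 0,"ay": 0,"az": 0},
  ],
  gripper=0,
)

```text
clock: 8.27
ee_pos: [0.5779, 0.0062, 0.1002]
tcp_rot: [0.0, 0.999, -0.04, 0.0]
contact_force: [0.0, 0.1, -0.2]
opening: -0.0
```

apply_moves(
  deltas=[
    {"tx": 0,"ty": 0,"tz": -2,"ax": 0,"ay": 0,"az": 0},
    {"tx": 0,"ty": 0,"tz": -4,"ax": 0,"ay": 0,"az": 0},
    {"tx": 0,"ty": 0,"tz": -6,"ax": 0,"ay": 0,"az": 0},
    {"tx": 0,"ty": 0,"tz": -8,"ax": 0,"ay": 0,"az": 0},
    {"tx": 0,"ty": 0,"tz": -9,"ax": 0,"ay": 0,"az": 0},
    {"tx": 0,"ty": 0,"tz": -9,"ax": 0,"ay": 0,"az": 0},
  ],
)

```text
clock: 8.77
ee_pos: [0.578, 0.0062, 0.0913]
tcp_rot: [0.0, 0.999, -0.04, 0.0]
contact_force: [0.8, -0.2, 1.0]
opening: -0.0001
```

apply_moves(
  deltas=[
    {"tx": 0,"ty": 0,"tz": -1,"ax": 0,"ay": 0,"az": 0},
    {"tx": 0,"ty": 0,"tz": -2,"ax": 0,"ay": 0,"az": 0},
    {"tx": 0,"ty": 0,"tz": -3,"ax": 0,"ay": 0,"az": 0},
    {"tx": 0,"ty": 0,"tz": -3,"ax": 0,"ay": 0,"az": 0},
  ],
)

```text
clock: 9.1
ee_pos: [0.5779, 0.0062, 0.0881]
tcp_rot: [0.0, 0.999, -0.04, 0.0]
contact_force: [-1.1, -0.2, 0.8]
opening: 0.0001
```

Run:
```python
from cell import telemetry, get_image
import cv2
s=telemetry.sense();print(s["ee_pos"],s["contact_force"],s["wrist_torque"])
d=get_image("wrist");cv2.imwrite("pics/w5.png",d["img"][...,::-1])
```

```text
[0.57793157 0.00620603 0.08813805] [-1.14806339 -0.17668814  0.80982966] [ 0.03211312  0.01477901 -0.02080541]
```

View pics/w5.png

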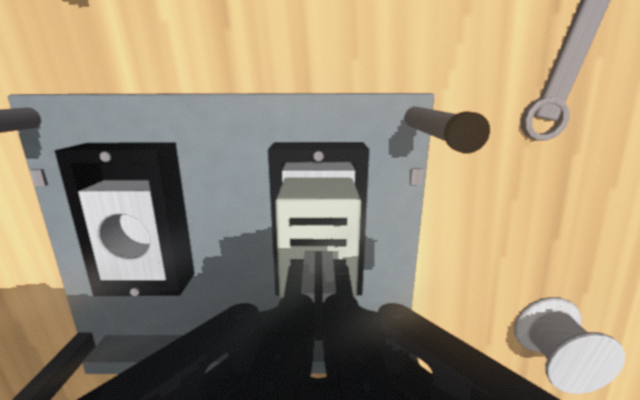

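apply_moves(
  deltas=[
    {"tx": 0,"ty": 0,"tz": -1,"ax": 0,"ay": 0,"az": 0},
    {"tx": 0,"ty": 0,"tz": -2,"ax": 0,"ay": 0,"az": 0},
    {"tx": 0,"ty": 0,"tz": -3,"ax": 0,"ay": 0,"az": 0},
    {"tx": 0,"ty": 0,"tz": -4,"ax": 0,"ay": 0,"az": 0},
    {"tx": 0,"ty": 0,"tz": -4,"ax": 0,"ay": 0,"az": 0},
  ],
)

```text
clock: 9.57
ee_pos: [0.5778, 0.0062, 0.084]
tcp_rot: [0.0, 0.999, -0.04, 0.0]
contact_force: [-0.4, 0.5, -0.4]
opening: 0.0
```

Run:
```python
from cell import telemetry, get_image
import cv2,numpy as np
s=telemetry.sense();print(s["ee_pos"],s["contact_force"],s["wrist_torque"])
d=get_image("side");cv2.imwrite("pics/s5.png",cv2.resize(d["img"][140:300,200:440,::-1],None,fx=3,fy=3))
```

```text
[0.57782761 0.00620252 0.08397914] [-0.36542871  0.49257275 -0.3957631 ] [-0.00872792  0.01459133 -0.00619081]
```

View pics/s5.png

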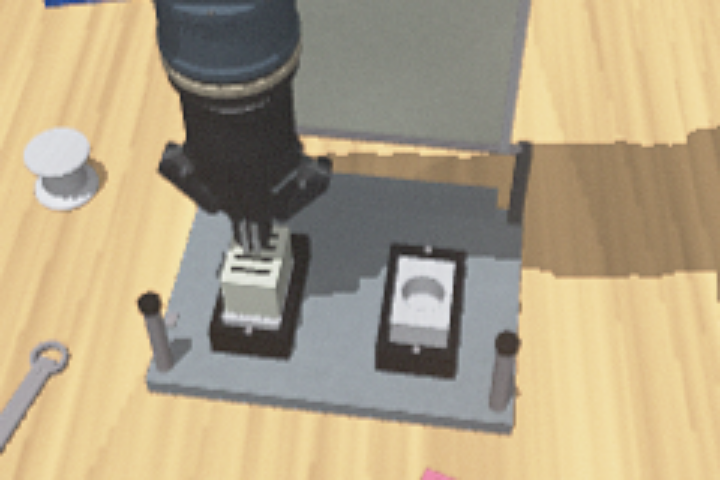

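apply_moves(
  deltas=[
    {"tx": 0,"ty": 0,"tz": -1,"ax": 0,"ay": 0,"az": 0},
    {"tx": 0,"ty": 0,"tz": -2,"ax": 0,"ay": 0,"az": 0},
    {"tx": 0,"ty": 0,"tz": -3,"ax": 0,"ay": 0,"az": 0},
    {"tx": 0,"ty": 0,"tz": -4,"ax": 0,"ay": 0,"az": 0},
    {"tx": 0,"ty": 0,"tz": -4,"ax": 0,"ay": 0,"az": 0},
  ],
)

```text
clock: 10.03
ee_pos: [0.5777, 0.0062, 0.0798]
tcp_rot: [0.0, 0.999, -0.04, 0.0]
contact_force: [0.5, 0.6, 0.5]
opening: -0.0001
```

Run:
```python
from cell import telemetry, get_image
import cv2,numpy as np
s=telemetry.sense();print(s["ee_pos"],s["contact_force"],s["wrist_torque"])
d=get_image("wrist");cv2.imwrite("pics/w6.png",d["img"][...,::-1])
z=d["depth"]
print("tip",z[255:300:5,308],z[255:300:5,330]);print("module",z[205:250:5,285])
```

```text
[0.57770628 0.00617258 0.07980097] [0.53574619 0.59979855 0.54183984] [-0.04328128  0.02052116  0.05433542]
tip [0.1511788  0.1477769  0.14246807 0.1381985  0.1339678  0.13219143
 0.1277811  0.12512358 0.12323488] [0.15039021 0.14540032 0.14198455 0.1394908  0.13497013 0.1315245
 0.12755945 0.12457149 0.11999403]
module [0.1584766  0.1586812  0.15920816 0.16108355 0.16182785 0.16169198
 0.1635483  0.16435649 0.16602217]
```

View pics/w6.png

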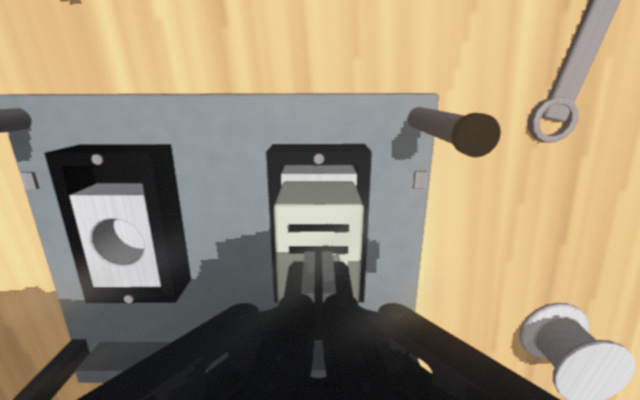

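Depth shows the closed fingertips still above the module top (95 mm), so the fingers end well short of the nominal TCP. Continuing down slowly to find the true tip by contact.

apply_moves(
  deltas=[
    {"tx": 0,"ty": 0,"tz": -2,"ax": 0,"ay": 0,"az": 0},
    {"tx": 0,"ty": 0,"tz": -4,"ax": 0,"ay": 0,"az": 0},
    {"tx": 0,"ty": 0,"tz": -6,"ax": 0,"ay": 0,"az": 0},
    {"tx": 0,"ty": 0,"tz": -7,"ax": 0,"ay": 0,"az": 0},
    {"tx": 0,"ty": 0,"tz": -7,"ax": 0,"ay": 0,"az": 0},
  ],
)

```text
clock: 10.5
ee_pos: [0.5779, 0.0062, 0.0735]
tcp_rot: [0.0, 0.999, -0.04, 0.0]
contact_force: [-3.9, -1.1, 11.1]
opening: -0.0001
```

Run:
```python
from cell import telemetry, get_image
import cv2,numpy as np
s=telemetry.sense();print(s["ee_pos"],s["contact_force"],s["wrist_torque"])
d=get_image("wrist");cv2.imwrite("pics/w7.png",d["img"][150:350,200:440,::-1].repeat(3,0).repeat(3,1))
```

```text
[0.57789285 0.00620593 0.07353464] [-3.88426342 -1.14320464 11.08579489] [ 0.0205627   0.77956536 -0.03538109]
```

View pics/w7.png

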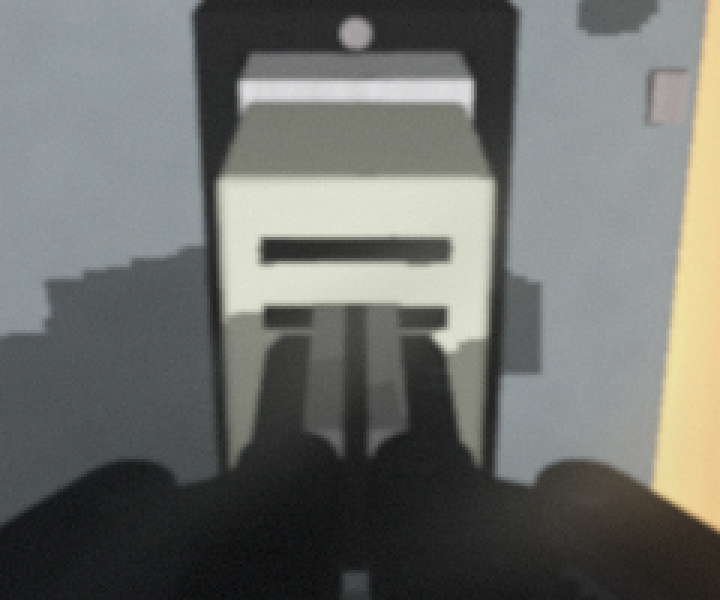

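Contact at TCP z≈74, so the shut tips lie about 21 mm behind the reported TCP. Pressing a little harder to seat the module.

apply_moves(
  deltas=[
    {"tx": 0,"ty": 0,"tz": -1,"ax": 0,"ay": 0,"az": 0},
    {"tx": 0,"ty": 0,"tz": -2,"ax": 0,"ay": 0,"az": 0},
    {"tx": 0,"ty": 0,"tz": -2,"ax": 0,"ay": 0,"az": 0},
    {"tx": 0,"ty": 0,"tz": -2,"ax": 0,"ay": 0,"az": 0},
  ],
)

```text
clock: 10.88
ee_pos: [0.5782, 0.0062, 0.0734]
tcp_rot: [0.0, 0.999, -0.04, 0.001]
contact_force: [-11.8, 0.6, 29.4]
opening: -0.0001
```

apply_moves(
  deltas=[
    {"tx": 0,"ty": 0,"tz": 40,"ax": 0,"ay": 0,"az": 0},
    {"tx": 0,"ty": 0,"tz": 80,"ax": 0,"ay": 0,"az": 0},
    {"tx": 0,"ty": 40,"tz": 120,"ax": 0,"ay": 0,"az": 0},
    {"tx": 0,"ty": 80,"tz": 160,"ax": 0,"ay": 0,"az": 0},
    {"tx": 0,"ty": 80,"tz": 200,"ax": 0,"ay": 0,"az": 0},
    {"tx": 0,"ty": 80,"tz": 240,"ax": 0,"ay": 0,"az": 0},
    {"tx": 0,"ty": 80,"tz": 260,"ax": 0,"ay": 0,"az": 0},
    {"tx": 0,"ty": 80,"tz": 260,"ax": 0,"ay": 0,"az": 0},
  ],
)

```text
clock: 11.55
ee_pos: [0.5798, 0.0873, 0.3407]
tcp_rot: [-0.001, 0.999, -0.04, 0.006]
contact_force: [0.3, 0.4, 0.2]
opening: 0.0001
```

Run:
```python
from cell import telemetry, get_image
import cv2,pickle,numpy as np
s=telemetry.sense();print(s["ee_pos"],s["tcp_rot"],s["contact_force"],s["qpos"])
ims=[]
for n in("side","top"):
    d=get_image(n);pickle.dump(d,open(f"pics/{n}8.pkl","wb"))
    T=d["pose"];vv,uu=np.mgrid[0:400,0:640];z=d["depth"]
    p=np.stack([(uu-d["cx"])/d["fx"]*z,(vv-d["cy"])/d["fy"]*z,z],-1)@T[:3,:3].T+T[:3,3]
    m=(abs(p[...,2]-.095)<.006)&(abs(p[...,0]-.578)<.018)&(abs(p[...,1]-.007)<.024);q=p[m]
    h=(abs(p[...,2]-.05)<.006)&(abs(p[...,0]-.578)<.035)&(p[...,1]<-.035)&(p[...,1]>-.06)
    print(n,m.sum(),np.median(q[:,2]) if m.any() else 0,"housing",h.sum(),np.median(p[h][:,2]) if h.any() else 0)
    c=(p[...,2]>.15)&(abs(p[...,0]-.5)<.1)&(p[...,1]<-.03)&(p[...,1]>-.15)&(p[...,2]<.32)
    c=p[c];print("cover pts",len(c),c.max(0) if len(c) else '')
    if len(c): 
        for zz in(.16,.2,.24,.28,.3):
            k=abs(c[:,2]-zz)<.006; print(zz,k.sum(),np.median(c[k],0) if k.any() else '')
    ims.append(d["img"][100:300,200:440,::-1] if n=="side" else d["img"][130:330,210:450,::-1])
cv2.imwrite("pics/c8.png",cv2.resize(np.hstack(ims),(800,333)))
```

```text
[0.57984461 0.08725332 0.34073877] [-8.01621464e-04  9.99190631e-01 -3.97107813e-02  6.36355525e-03] [0.33343061 0.44308829 0.2125433 ] [ 1.49829762e-01  4.34542286e-01  6.07829371e-01  1.73128209e+00
 -8.23482474e-04  1.80006490e+00]
side 252 0.09455824977148058 housing 28 0.04947583849390125
cover pts 3871 [ 0.59996319 -0.0764287   0.30293249]
0.16 267 [ 0.4989802  -0.1057542   0.16004217]
0.2 293 [ 0.49867316 -0.10187357  0.19974553]
0.24 302 [ 0.48940115 -0.09692051  0.24011721]
0.28 158 [ 0.47983441 -0.09140338  0.27723798]
0.3 428 [ 0.47668091 -0.08671603  0.29962812]
top 300 0.09379666024695477 housing 107 0.04854585031928771
cover pts 1047 [ 0.59984268 -0.08043404  0.30463259]
0.16 21 [ 0.49609093 -0.11318974  0.16017088]
0.2 28 [ 0.4944604  -0.10851281  0.19958159]
0.24 31 [ 0.50930019 -0.10580728  0.24010308]
0.28 37 [ 0.49213372 -0.10065601  0.27945462]
0.3 667 [ 0.49839829 -0.09306636  0.29931162]
```

View pics/c8.png

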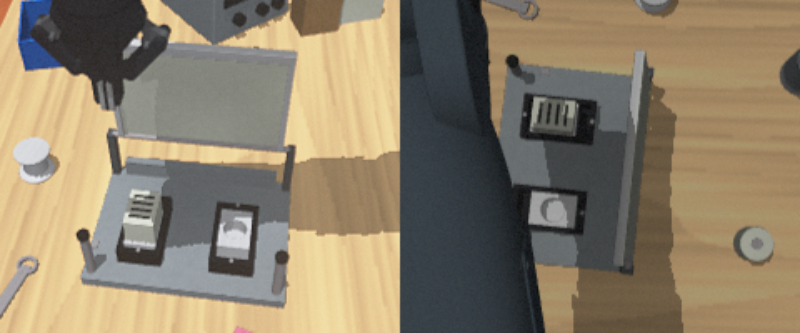

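The module is home: its top is 45.1–45.3 mm above the housing face in both cameras. Fitting the inner face gives a cover angle of about 1.45 rad. Now going over the cover to its outer side, with the true tip 21 mm above the reported TCP.

apply_moves(
  deltas=[
    {"tx": -10,"ty": -28,"tz": 5,"ax": 0,"ay": -0.7,"az": 0},
    {"tx": -20,"ty": -58,"tz": 8,"ax": 0,"ay": -0.7,"az": 0},
    {"tx": -30,"ty": -90,"tz": 8,"ax": 0,"ay": -0.7,"az": 0},
    {"tx": -42,"ty": -122,"tz": 8,"ax": 0,"ay": -0.7,"az": 0},
    {"tx": -53,"ty": -155,"tz": 8,"ax": 0,"ay": -0.7,"az": 0},
    {"tx": -64,"ty": -188,"tz": 8,"ax": 0,"ay": -0.7,"az": 0},
    {"tx": -76,"ty": -220,"tz": 8,"ax": 0,"ay": -0.7,"az": 0},
    {"tx": -78,"ty": -230,"tz": 8,"ax": 0,"ay": -0.7,"az": 0},
  ],
)

```text
clock: 12.32
ee_pos: [0.499, -0.1469, 0.3413]
tcp_rot: [-0.0, 0.999, -0.042, 0.008]
contact_force: [0.3, 0.2, 0.2]
opening: 0.0002
```

apply_moves(
  deltas=[
    {"tx": 0,"ty": 0,"tz": 0,"ax": 0,"ay": 0,"az": 0},
    {"tx": 0,"ty": 0,"tz": -25,"ax": 0,"ay": 0,"az": 0},
    {"tx": 0,"ty": 0,"tz": -50,"ax": 0,"ay": 0,"az": 0},
    {"tx": 0,"ty": 0,"tz": -75,"ax": 0,"ay": 0,"az": 0},
    {"tx": 0,"ty": 0,"tz": -82,"ax": 0,"ay": 0,"az": 0},
    {"tx": 0,"ty": 0,"tz": -82,"ax": 0,"ay": 0,"az": 0},
  ],
)

```text
clock: 12.82
ee_pos: [0.4978, -0.1458, 0.2572]
tcp_rot: [-0.001, 0.999, -0.041, 0.006]
contact_force: [0.2, -0.4, -1.3]
opening: 0.0004
```

Run:
```python
from cell import telemetry, get_image
import cv2,numpy as np
s=telemetry.sense();print(s["ee_pos"],s["tcp_rot"],s["contact_force"])
a=get_image("side")["img"][40:300,180:460,::-1];b=get_image("wrist")["img"][...,::-1]
cv2.imwrite("pics/c9.png",np.hstack([cv2.resize(a,(400,371)),cv2.resize(b,(400,371))]))
```

```text
[ 0.49780535 -0.14575212  0.25716695] [-7.45516808e-04  9.99134700e-01 -4.11749117e-02  5.82431181e-03] [ 0.19642791 -0.44072654 -1.25581365]
```

View pics/c9.png

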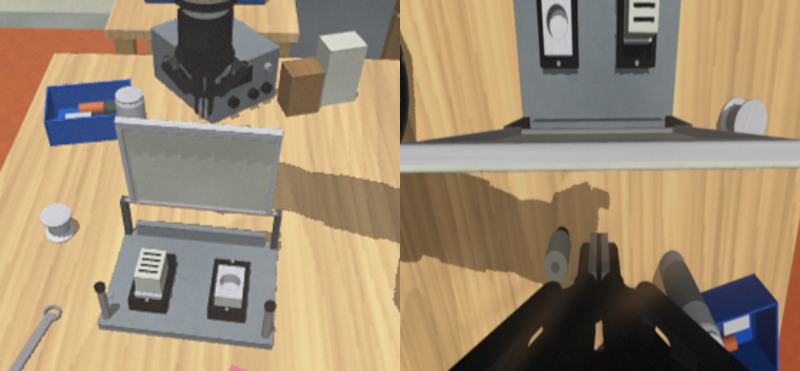

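The closed fingers stand clear behind the cover (wrist picture: tips at (598,245), cover edge at row 150). Working out the arc.

```bash
cat > arc.py <<'E'
import numpy as np
from cell import telemetry
p=telemetry.sense()["ee_pos"]*1000
H=np.array([502.2,-114.]);u=np.array([.080,.997])
print("now",p.round(1),telemetry.sense()["contact_force"].round(1))
for th in (1.45,1.4,1.3,1.2,1.1,1.0,.9,.8,.7,.6,.5,.4,.3,.25,.2,.15,.1,.05,0,-.03):
    r=175; a=r*np.cos(th)-5*np.sin(th)-11; z=107+r*np.sin(th)+5*np.cos(th)-21
    w=np.r_[H+u*a,z]; print(th,w.round(1),"delta",(w-p).round(1))
E
python3 arc.py
```

```text
now [ 499.1 -146.4  260. ] [-0.2  0.9 -0.2]
1.45 [ 502.6 -108.9  260.3] delta [ 3.5 37.5  0.3]
1.4 [ 503.3 -100.2  259.3] delta [ 4.2 46.2 -0.7]
1.3 [504.7 -83.1 256. ] delta [ 5.6 63.3 -4.1]
1.2 [506.  -66.4 250.9] delta [ 6.9 80.  -9.1]
1.1 [507.3 -50.3 244.2] delta [  8.2  96.1 -15.8]
1.0 [508.5 -34.9 236. ] delta [  9.4 111.5 -24.1]
0.9 [509.7 -20.4 226.2] delta [ 10.6 126.  -33.8]
0.8 [510.8  -7.  215. ] delta [ 11.7 139.4 -45. ]
0.7 [511.8   5.3 202.6] delta [ 12.6 151.6 -57.5]
0.6 [512.6  16.2 188.9] delta [ 13.5 162.6 -71.1]
0.5 [513.4  25.8 174.3] delta [ 14.3 172.1 -85.7]
0.4 [514.1  33.8 158.8] delta [  14.9  180.2 -101.3]
0.3 [514.6  40.2 142.5] delta [  15.4  186.6 -117.5]
0.25 [514.8  42.9 134.1] delta [  15.7  189.2 -125.9]
0.2 [515.   45.  125.7] delta [  15.8  191.4 -134.4]
0.15 [515.1  46.8 117.1] delta [  16.   193.2 -142.9]
0.1 [515.2  48.1 108.4] delta [  16.1  194.5 -151.6]
0.05 [515.3  49.   99.7] delta [  16.2  195.4 -160.3]
0 [515.3  49.5  91. ] delta [  16.2  195.9 -169. ]
-0.03 [515.3  49.6  85.7] delta [  16.2  196.  -174.3]
```

apply_moves(
  deltas=[
    {"tx": 2,"ty": 15,"tz": 0,"ax": 0,"ay": 0,"az": 0},
    {"tx": 3,"ty": 30,"tz": 0,"ax": 0,"ay": 0,"az": 0},
    {"tx": 4,"ty": 40,"tz": 0,"ax": 0,"ay": 0,"az": 0},
    {"tx": 4,"ty": 50,"tz": -1,"ax": 0,"ay": 0,"az": 0},
    {"tx": 5.6,"ty": 63,"tz": -4,"ax": 0,"ay": 0,"az": 0},
    {"tx": 7,"ty": 80,"tz": -9,"ax": 0,"ay": 0,"az": 0},
    {"tx": 8,"ty": 96,"tz": -16,"ax": 0,"ay": 0,"az": 0},
  ],
)

```text
clock: 13.5
ee_pos: [0.5079, -0.0497, 0.245]
tcp_rot: [0.0, 0.999, -0.041, 0.009]
contact_force: [0.4, -1.1, 2.3]
opening: -0.0002
```

Run:
```python
import arc
from cell import telemetry, get_image
import cv2,numpy as np
a=get_image("side")["img"][40:300,180:460,::-1];b=get_image("wrist")["img"][...,::-1]
cv2.imwrite("pics/c10.png",np.hstack([cv2.resize(a,(400,371)),cv2.resize(b,(400,371))]))
```

```text
now [507.9 -49.7 245. ] [ 0.4 -1.1  2.3]
1.45 [ 502.6 -108.9  260.3] delta [ -5.3 -59.2  15.3]
1.4 [ 503.3 -100.2  259.3] delta [ -4.6 -50.5  14.3]
1.3 [504.7 -83.1 256. ] delta [ -3.2 -33.4  10.9]
1.2 [506.  -66.4 250.9] delta [ -1.9 -16.7   5.9]
1.1 [507.3 -50.3 244.2] delta [-0.6 -0.6 -0.8]
1.0 [508.5 -34.9 236. ] delta [ 0.7 14.8 -9.1]
0.9 [509.7 -20.4 226.2] delta [  1.8  29.3 -18.9]
0.8 [510.8  -7.  215. ] delta [  2.9  42.7 -30. ]
0.7 [511.8   5.3 202.6] delta [  3.9  55.  -42.5]
0.6 [512.6  16.2 188.9] delta [  4.8  65.9 -56.1]
0.5 [513.4  25.8 174.3] delta [  5.5  75.5 -70.8]
0.4 [514.1  33.8 158.8] delta [  6.2  83.5 -86.3]
0.3 [514.6  40.2 142.5] delta [   6.7   90.  -102.6]
0.25 [514.8  42.9 134.1] delta [   6.9   92.6 -110.9]
0.2 [515.   45.  125.7] delta [   7.1   94.8 -119.4]
0.15 [515.1  46.8 117.1] delta [   7.2   96.5 -128. ]
0.1 [515.2  48.1 108.4] delta [   7.3   97.9 -136.6]
0.05 [515.3  49.   99.7] delta [   7.4   98.8 -145.3]
0 [515.3  49.5  91. ] delta [   7.4   99.2 -154. ]
-0.03 [515.3  49.6  85.7] delta [   7.5   99.3 -159.3]
```

View pics/c10.png

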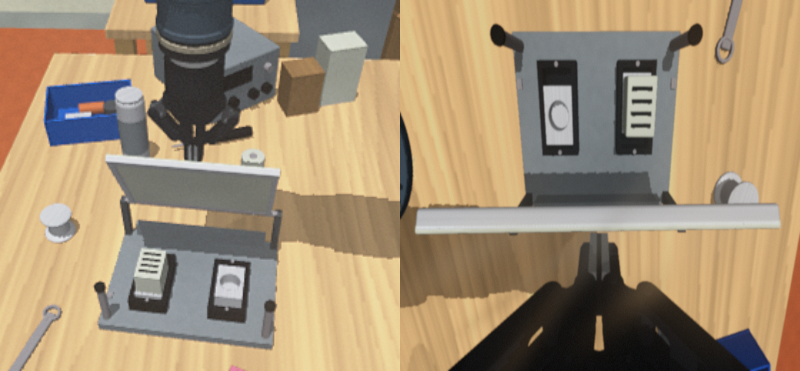

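The cover is coming down with the tips just inside its edge (force about 2.5 N, angle near 1.1). Continuing.

apply_moves(
  deltas=[
    {"tx": 0.7,"ty": 15,"tz": -9,"ax": 0,"ay": 0,"az": 0},
    {"tx": 1.8,"ty": 29,"tz": -19,"ax": 0,"ay": 0,"az": 0},
    {"tx": 3,"ty": 43,"tz": -30,"ax": 0,"ay": 0,"az": 0},
    {"tx": 4,"ty": 55,"tz": -42,"ax": 0,"ay": 0,"az": 0},
    {"tx": 5,"ty": 66,"tz": -56,"ax": 0,"ay": 0,"az": 0},
    {"tx": 5.5,"ty": 75,"tz": -71,"ax": 0,"ay": 0,"az": 0},
    {"tx": 6,"ty": 80,"tz": -78,"ax": 0,"ay": 0,"az": 0},
  ],
)

```text
clock: 14.18
ee_pos: [0.513, 0.0318, 0.165]
tcp_rot: [-0.0, 0.999, -0.04, 0.007]
contact_force: [-0.7, -1.3, 0.5]
opening: 0.0001
```

Run:
```python
import arc
from cell import telemetry, get_image
import cv2,numpy as np
a=get_image("side")["img"][40:300,180:460,::-1];b=get_image("wrist")["img"][...,::-1]
cv2.imwrite("pics/c11.png",np.hstack([cv2.resize(a,(400,371)),cv2.resize(b,(400,371))]))
```

```text
now [513.   31.8 165. ] [-0.7 -1.3  0.5]
1.45 [ 502.6 -108.9  260.3] delta [ -10.4 -140.7   95.3]
1.4 [ 503.3 -100.2  259.3] delta [  -9.7 -132.    94.3]
1.3 [504.7 -83.1 256. ] delta [  -8.3 -114.9   90.9]
1.2 [506.  -66.4 250.9] delta [ -7.  -98.2  85.9]
1.1 [507.3 -50.3 244.2] delta [ -5.7 -82.1  79.2]
1.0 [508.5 -34.9 236. ] delta [ -4.4 -66.7  70.9]
0.9 [509.7 -20.4 226.2] delta [ -3.3 -52.2  61.2]
0.8 [510.8  -7.  215. ] delta [ -2.2 -38.8  50. ]
0.7 [511.8   5.3 202.6] delta [ -1.2 -26.5  37.5]
0.6 [512.6  16.2 188.9] delta [ -0.3 -15.6  23.9]
0.5 [513.4  25.8 174.3] delta [ 0.4 -6.   9.3]
0.4 [514.1  33.8 158.8] delta [ 1.1  2.  -6.3]
0.3 [514.6  40.2 142.5] delta [  1.6   8.4 -22.5]
0.25 [514.8  42.9 134.1] delta [  1.8  11.1 -30.9]
0.2 [515.   45.  125.7] delta [  2.   13.2 -39.3]
0.15 [515.1  46.8 117.1] delta [  2.1  15.  -47.9]
0.1 [515.2  48.1 108.4] delta [  2.2  16.3 -56.6]
0.05 [515.3  49.   99.7] delta [  2.3  17.2 -65.3]
0 [515.3  49.5  91. ] delta [  2.3  17.7 -74. ]
-0.03 [515.3  49.6  85.7] delta [  2.3  17.8 -79.3]
```

View pics/c11.png

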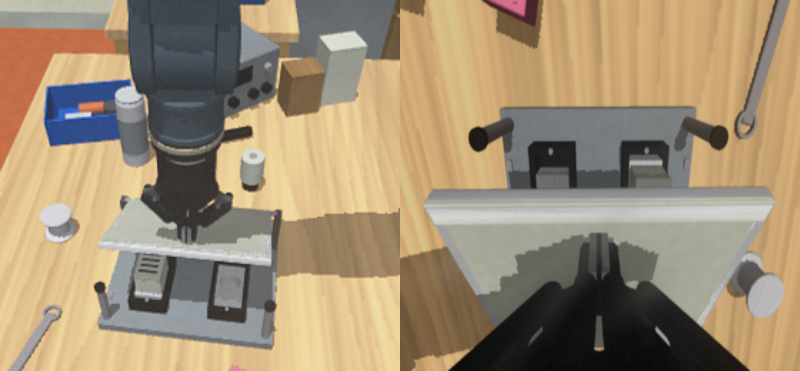

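The angle is about 0.45 now; slowing down.

apply_moves(
  deltas=[
    {"tx": 1,"ty": 2,"tz": -6,"ax": 0,"ay": 0,"az": 0},
    {"tx": 1.3,"ty": 5,"tz": -12,"ax": 0,"ay": 0,"az": 0},
    {"tx": 1.6,"ty": 7,"tz": -18,"ax": 0,"ay": 0,"az": 0},
    {"tx": 1.7,"ty": 9,"tz": -24,"ax": 0,"ay": 0,"az": 0},
    {"tx": 1.8,"ty": 11,"tz": -30,"ax": 0,"ay": 0,"az": 0},
    {"tx": 2,"ty": 12,"tz": -35,"ax": 0,"ay": 0,"az": 0},
    {"tx": 2,"ty": 13,"tz": -39,"ax": 0,"ay": 0,"az": 0},
    {"tx": 2,"ty": 14,"tz": -43,"ax": 0,"ay": 0,"az": 0},
  ],
)

```text
clock: 14.95
ee_pos: [0.5147, 0.0456, 0.1219]
tcp_rot: [-0.0, 0.999, -0.04, 0.007]
contact_force: [0.7, -1.1, 0.9]
opening: -0.0001
```

apply_moves(
  deltas=[
    {"tx": 0,"ty": 0.5,"tz": -4,"ax": 0,"ay": 0,"az": 0},
    {"tx": 0,"ty": 1,"tz": -8,"ax": 0,"ay": 0,"az": 0},
    {"tx": 0,"ty": 2,"tz": -12,"ax": 0,"ay": 0,"az": 0},
    {"tx": 0,"ty": 2,"tz": -15,"ax": 0,"ay": 0,"az": 0},
    {"tx": 0,"ty": 3,"tz": -18,"ax": 0,"ay": 0,"az": 0},
    {"tx": 0,"ty": 3,"tz": -21,"ax": 0,"ay": 0,"az": 0},
    {"tx": 0,"ty": 3,"tz": -24,"ax": 0,"ay": 0,"az": 0},
  ],
)

```text
clock: 15.53
ee_pos: [0.5147, 0.0487, 0.0976]
tcp_rot: [-0.0, 0.999, -0.04, 0.007]
contact_force: [1.2, 1.3, -0.1]
opening: 0.0003
```

apply_moves(
  deltas=[
    {"tx": 0,"ty": 0,"tz": -2,"ax": 0,"ay": 0,"az": 0},
    {"tx": 0,"ty": 0,"tz": -4,"ax": 0,"ay": 0,"az": 0},
    {"tx": 0,"ty": 0,"tz": -6,"ax": 0,"ay": 0,"az": 0},
    {"tx": 0,"ty": 0,"tz": -7,"ax": 0,"ay": 0,"az": 0},
    {"tx": 0,"ty": 0,"tz": -7,"ax": 0,"ay": 0,"az": 0},
  ],
)

```text
clock: 15.95
ee_pos: [0.5146, 0.0487, 0.0907]
tcp_rot: [-0.0, 0.999, -0.04, 0.007]
contact_force: [-0.2, 0.7, 1.0]
opening: 0.0001
```

Run:
```python
from cell import telemetry, get_image
import cv2,numpy as np
s=telemetry.sense();print(s["ee_pos"],s["contact_force"])
a=get_image("side")["img"][40:300,180:460,::-1];b=get_image("wrist")["img"][...,::-1]
cv2.imwrite("pics/c12.png",np.hstack([cv2.resize(a,(400,371)),cv2.resize(b,(400,371))]))
```

```text
[0.51464968 0.04867317 0.09069342] [-0.2422334   0.69041407  0.97768326]
```

View pics/c12.png

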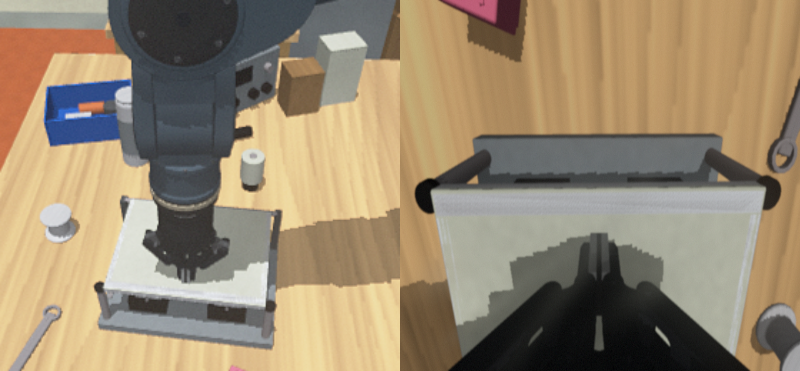

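The cover is nearly level on the posts, with no hard stop felt yet. Pressing on gently.

apply_moves(
  deltas=[
    {"tx": 0,"ty": 0,"tz": -1.5,"ax": 0,"ay": 0,"az": 0},
    {"tx": 0,"ty": 0,"tz": -3,"ax": 0,"ay": 0,"az": 0},
    {"tx": 0,"ty": 0,"tz": -4,"ax": 0,"ay": 0,"az": 0},
    {"tx": 0,"ty": 0,"tz": -4,"ax": 0,"ay": 0,"az": 0},
  ],
)

```text
clock: 16.38
ee_pos: [0.5151, 0.0487, 0.0901]
tcp_rot: [-0.001, 0.999, -0.04, 0.009]
contact_force: [-24.2, -2.5, 61.4]
opening: 0.0003
```

Hard stop at z=90.1, the expected shut height. Backing off straight up, then checking.

apply_moves(
  deltas=[
    {"tx": 0,"ty": 0,"tz": 10,"ax": 0,"ay": 0,"az": 0},
    {"tx": 0,"ty": 0,"tz": 40,"ax": 0,"ay": 0,"az": 0},
    {"tx": 0,"ty": 0,"tz": 80,"ax": 0,"ay": 0,"az": 0},
    {"tx": 0,"ty": 0,"tz": 120,"ax": 0,"ay": 0,"az": 0},
    {"tx": 0,"ty": 30,"tz": 150,"ax": 0,"ay": 0,"az": 0},
    {"tx": 0,"ty": 65,"tz": 170,"ax": 0,"ay": 0,"az": 0},
    {"tx": 0,"ty": 100,"tz": 180,"ax": 0,"ay": 0,"az": 0},
    {"tx": 0,"ty": 130,"tz": 180,"ax": 0,"ay": 0,"az": 0},
  ],
)

```text
clock: 17.05
ee_pos: [0.5159, 0.1808, 0.2728]
tcp_rot: [-0.001, 0.999, -0.04, 0.011]
contact_force: [0.2, 0.5, -1.1]
opening: 0.0003
```

apply_moves(
  deltas=[
    {"tx": -30,"ty": 30,"tz": 0,"ax": 0,"ay": 0,"az": 0},
    {"tx": -60,"ty": 65,"tz": 0,"ax": 0,"ay": 0,"az": 0},
    {"tx": -80,"ty": 100,"tz": 0,"ax": 0,"ay": 0,"az": 0},
    {"tx": -80,"ty": 120,"tz": 0,"ax": 0,"ay": 0,"az": 0},
    {"tx": -80,"ty": 120,"tz": 0,"ax": 0,"ay": 0,"az": 0},
  ],
)

```text
clock: 17.47
ee_pos: [0.4343, 0.3046, 0.2726]
tcp_rot: [-0.002, 0.999, -0.038, 0.01]
contact_force: [1.3, 0.1, -0.3]
opening: -0.0003
```

Run:
```python
from cell import telemetry, get_image
import cv2,numpy as np
s=telemetry.sense();print(s["clock"],s["ee_pos"],s["contact_force"])
ims=[]
for n in("side","top"):
    d=get_image(n);T=d["pose"];vv,uu=np.mgrid[0:400,0:640];z=d["depth"]
    p=np.stack([(uu-d["cx"])/d["fx"]*z,(vv-d["cy"])/d["fy"]*z,z],-1)@T[:3,:3].T+T[:3,3]
    m=(abs(p[...,2]-.112)<.015)&(abs(p[...,0]-.512)<.1)&(p[...,1]>-.09)&(p[...,1]<.07)&(z>0)
    q=p[m];A=np.c_[q[:,:2]-q[:,:2].mean(0),np.ones(len(q))];print(n,m.sum(),"slope x,y,mean z",np.linalg.lstsq(A,q[:,2],rcond=None)[0].round(4))
    ims.append(cv2.resize(d["img"][...,::-1],(400,250)))
cv2.imwrite("pics/c13.png",np.hstack(ims))
```

```text
17.4667 [0.4343069  0.30456522 0.27258934] [ 1.32259057  0.05661926 -0.31141259]
side 2864 slope x,y,mean z [-4.000e-04  1.000e-04  1.114e-01]
top 6154 slope x,y,mean z [ 1.000e-04 -4.000e-04  1.105e-01]
```

View pics/c13.png

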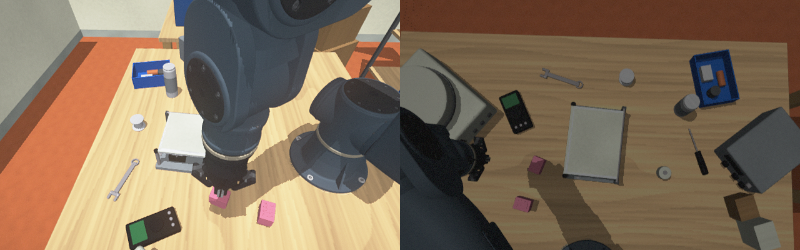

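The cover is level (slope under 0.001 rad, face at 111 mm). The bystanders are where they were, and the arm is clear at z≈0.27. Handing in.

```bash
python3 -c "
from cell import job_done
print(job_done())"
```

```text
the job is handed in; nothing more can be done
None
```

The module is plugged into the oblong socket and fully home, the cover is shut, and I handed the job in at about 17.5 s of the 72 s allowed. `job_done()` gives no verdict, so what follows is from my own last checks.

- **Module:** I took the insert's offset from the images, and the plug went in at the first try without searching. After release and a 29 N press from above, its top stood 45.1 mm (side camera) and 45.3 mm (top camera) above the housing face; 45 mm is home.
- **Cover:** I pushed it down slowly from its outer side to a hard stop on the posts. It is level, with a measured slope under 0.001 rad and its face at about 111 mm.
- **Bystanders and arm:** In the last pictures the bystanders and the pink look-alikes looked unmoved by eye; I did not measure them. The arm is clear of everything.

Three things disagreed with the description or did not go as planned:

- **Fingertips:** The shut fingertips touched about 21 mm behind the reported TCP, although the text puts it at their very end. I corrected for this when pushing the cover.
- **Cameras:** The top and side cameras differed by about 3 mm in y, so I used the average.
- **Final press:** The last press on the cover peaked at about 61 N at the wrist, through the fingertips. That is below the 120 N wrist limit but harder than I intended.

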